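# Set out the colour-coded samples and clip up the splash guard

## Task

Get the bench ready for the next homogeniser run: stand each sample jar upright inside the rim of the spill dish of its lid's colour. Only when all three jars stand in their dishes, lift the splash guard out of its wooden block and press it straight down, upright and about centred, between the orange jaws of the sprung clip until it is fully home. Never tip a jar over, leave the small beaker and the amber bottle where they are, and let go of everything at the end.

Things in the scene. Friction and masses are not known exactly. Their poses are not given: they have to be found in the camera images.
- jar_blue: Loose sample jar, straight upright cylinder 46 mm in diameter and 62 mm tall, white body with a flush blue lid (top 18 mm), about 0.14 kg. Origin at the centre of its underside, z up. It stands on the bench at the start.
- jar_yellow: Loose sample jar, straight upright cylinder 46 mm in diameter and 62 mm tall, white body with a flush yellow lid (top 18 mm), about 0.14 kg. Origin at the centre of its underside, z up. It stands on the bench at the start.
- jar_red: Loose sample jar, straight upright cylinder 46 mm in diameter and 62 mm tall, white body with a flush red lid (top 18 mm), about 0.14 kg. Origin at the centre of its underside, z up. It stands on the bench at the start.
- dish_blue: Fixed shallow round spill dish: white flat floor 72 mm across whose upper face is 3 mm above the bench, surrounded by a blue rim 7 mm tall and 84 mm across outside. Origin at its centre, at bench level, z up. A jar standing flat inside the rim may be at most about 13 mm off centre.
- dish_yellow: Fixed shallow round spill dish: white flat floor 72 mm across whose upper face is 3 mm above the bench, surrounded by a yellow rim 7 mm tall and 84 mm across outside. Origin at its centre, at bench level, z up. A jar standing flat inside the rim may be at most about 13 mm off centre.
- dish_red: Fixed shallow round spill dish: white flat floor 72 mm across whose upper face is 3 mm above the bench, surrounded by a red rim 7 mm tall and 84 mm across outside. Origin at its centre, at bench level, z up. A jar standing flat inside the rim may be at most about 13 mm off centre.
- guard: Loose splash guard: upright blue-green plate 5 (own x) x 70 (y) x 70 mm tall, 60 g; white grip bar on top, 12 (x) x 50 (y) mm, 70 to 92 mm above the lower edge. Origin: middle of lower edge, z up. Starts in the 24 mm deep slot of a fixed pale wooden block (50 x 90, 29 mm tall), lower edge 5 mm above the bench, leaning up to 0.07 rad; lift 30 mm straight up to clear. Either way round fits.
- clip: Fixed sprung clip, base 90 (own x) x 100 mm (y), origin at its centre at bench level. Two orange jaws 84 mm long (y) close along x to a 2 mm gap; upright faces 9 to 27 mm high, above them the mouth flares to 18 mm at 49 mm high. Each slides out up to 12 mm (1 N + 0.4 N/mm); pressing the guard straight down takes about 10 N. Guard lies along y; home, its edge is 8 mm above the bench.
- beaker: Bystander, not to be disturbed: small empty glass beaker, 38 mm in diameter, 45 mm tall, loose. Origin at the centre of its underside.
- bottle: Bystander, not to be disturbed: small amber bottle with black cap, 32 mm in diameter, 80 mm tall, loose. Origin at the centre of its underside.
Mind the look-alikes: they are no part of the job. Leave any green or turquoise look-alike of the jar_red alone.

How it is judged:
By the outcome, as a careful person would: the job done as asked, in the order asked, and still so for the second after the job is handed in, with the robot touching nothing.
It also fails if it takes over 128 s, if anything falls off the work surface, if the arm or the gripper's body presses on something with over 40 N, if the wrist force passes 120 N, or if a joint passes its speed limit or range.

## Robot

A 6-joint arm with a two-finger parallel gripper is mounted at the origin on the work surface. World frame = base frame: x ahead of the robot, y to its left, z up, the work surface at z = 0. Lengths are in m, angles in rad, forces in N, time in s.
With the tool pointing down it reaches from about 0.275 to 0.75 m from the base axis. Payload 10.2 kg.
Tool frame: the origin (TCP) lies midway between the tips of the shut fingers; the grasp point (between the pads) lies 19 mm behind it (env.hold_point_z is the distance from the TCP to the grasp point, in m); x points along the fingers, z is the direction in which the jaws open and shut, and the axes are right-handed (so a half turn about x gives the same grasp; the last joint's range is limited). The gripper opens to 85 mm and grips with 20 to 120 N. Pads are 22 mm wide; open, the fingers measure 114 mm over their backs; the gripper's body (76 mm by 85 mm) begins 54 mm behind the grasp point. The pads swing forward as they close: fully open they stand 13 mm farther back than shut.
Start: joints at [0.981, 0.313, 1.498, -0, 1.331, -0.223], TCP at [0.188, 0.49, 0.202] pointing down, gripper open.
Joint ranges: [-2.94, 2.94], [-0.97, 2.17], [0.19, 2.56], [-1.23, 4.37], [0.02, 3.11], [-2.88, 2.88]. Speed limits (rad/s): [2.39, 2.39, 3.01, 3.14, 3.14, 3.14].

## Interface

Orientations are given as a unit quaternion [x, y, z, w].
In Python, from bench import env, kinematics, monitor, eyes, job gives the robot as it stands. The module is installed in compiled form; this text tells all that it offers. Calls block until the motion is done:
- env.reach(position, orientation): joint-space move of the TCP to a pose.
- env.movel(position, velocity=0.15, frame=None, guard=None): straight line of the TCP; frame=None keeps the orientation; velocity is the mean speed in m/s. With guard (N) it stops when the force on the tool has changed by that much, and returns True; else False.
- env.set_joints(angles): joint-space move.
- env.release() and env.close_gripper(effort=None): open the fingers fully, or close them until they stop; effort is the grip in N (None keeps the last).
- env.hold(seconds).
- kinematics.ik(position, orientation): joint angles nearest the present ones, or None.
- monitor.sense(): the state.
- eyes.grab_frame(name): name is "scene" or "top" or "wrist"; returns a dict with "frame" (400x640x3 uint8, red, green, blue), "mtx" (3x3 intrinsics, pixels), "view" (4x4, takes a point from world to camera coordinates). Camera axes: x right, y down, z forward; pixel columns grow to the right and rows downward; lengths in m; the calibration is good to about 2 mm. A picture is of the moment at which its call begins. There is no depth.
A pose or a line that the arm cannot do raises env.MotionError and nothing moves.
- job.hand_in(): hands the job in, once; it reports no verdict.
The state is a dict: "clock": time; "joints": joint angles; "qvel": joint speeds; "joint_efforts": joint torques, N m; "position": TCP position; "ee_rot": TCP orientation; "contact_force": force on the tool from outside, world axes, zero at the start; "ft_torque": the same for the moment, N m; "finger_gap": opening from 0.0 (shut) to 1.0 (fully open).
Only numpy, scipy, OpenCV 4.12 (cv2) and the standard library are available. Lean on these libraries where they do the work, as an engineer would, in place of code of your own. Each camera call takes 0.05 s, during which the arm holds its last target.

## Working session

There is one attempt and no reset: what is moved stays moved. The work goes in short steps, each a Python script; the robot and the scene stay as the last script left them, time stands still between calls to the robot, and variables do not carry over. Pictures are saved under pics/ and viewed, and the job is handed in when it is done.

```bash
mkdir -p pics; python3 - <<'E'
from bench import env,kinematics,monitor,eyes,job
import cv2,numpy as np
for n in ["scene","top","wrist"]:
    f=eyes.grab_frame(n); cv2.imwrite(f"pics/{n}0.png",f["frame"][:,:,::-1]); print(n,f["mtx"].round(1).tolist(),f["view"].round(3).tolist())
s=monitor.sense(); print(s["clock"],s["position"],s["ee_rot"],s["finger_gap"],env.hold_point_z)
E
```

```text
scene [[432.4, 0.0, 318.3], [0.0, 432.4, 210.5], [0.0, 0.0, 1.0]] [[-0.138, 0.99, 0.02, 0.071], [0.678, 0.11, -0.727, -0.31], [-0.722, -0.087, -0.686, 1.369], [0.0, 0.0, 0.0, 1.0]]
top [[455.7, 0.0, 317.2], [0.0, 455.7, 200.4], [0.0, 0.0, 1.0]] [[-0.0, -1.0, 0.007, 0.002], [-0.992, -0.001, -0.129, 0.515], [0.129, -0.007, -0.992, 1.321], [0.0, 0.0, 0.0, 1.0]]
wrist [[330.5, 0.0, 318.9], [0.0, 330.5, 198.3], [0.0, 0.0, 1.0]] [[0.359, 0.933, 0.0, -0.526], [0.882, -0.339, 0.328, -0.043], [0.306, -0.118, -0.945, 0.381], [0.0, 0.0, 0.0, 1.0]]
0.15 [0.18817442 0.48988567 0.20169284] [-0.40055787  0.58310643  0.40031012  0.58248785] 1.0035260119407876 0.0187
```

View pics/scene0.png

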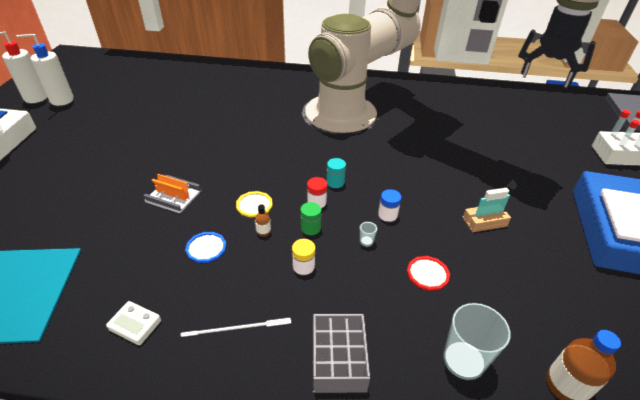

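View pics/top0.png

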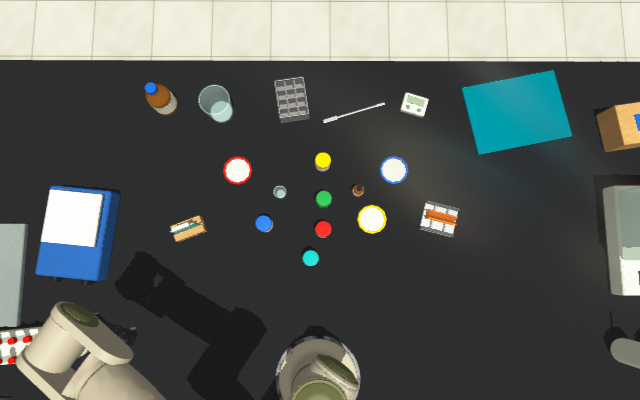

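View pics/wrist0.png

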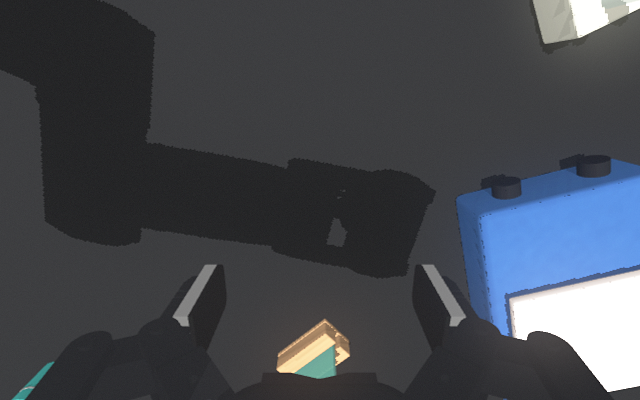

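The scene shows five jar-like cylinders, as (scene / top) pixels:
- blue lid (390,205) / (264,223)
- yellow lid (303,256) / (323,160)
- red lid (317,193) / (323,229)
- solid green look-alike (311,218) / (323,198)
- turquoise look-alike (336,173) / (310,258)

The dishes in the top view are red (237,170), blue (394,169) and yellow (372,219). The guard block is at (188,228) and the clip at (440,218). The beaker is at (280,192) and the bottle at (359,190). My targets are the three white-bodied jars. Next I'll measure them and check with a close crop.

```bash
cat > h.py <<'E'
from bench import env,kinematics,monitor,eyes,job
import cv2,numpy as np
from scipy.optimize import least_squares
from scipy.spatial.transform import Rotation as R
def proj(f,P):
    P=np.atleast_2d(P); c=P@f["view"][:3,:3].T+f["view"][:3,3]; q=c@f["mtx"].T; return q[:,:2]/q[:,2:]
def back(f,uv,z):
    V=f["view"];r=np.linalg.inv(f["mtx"])@np.array([uv[0],uv[1],1.]);d=V[:3,:3].T@r;o=-V[:3,:3].T@V[:3,3]
    return o+d*(z-o[2])/d[2]
def hc(pts):
    h=cv2.convexHull(np.asarray(pts,np.float32).reshape(-1,1,2)); m=cv2.moments(h); return np.array([m['m10']/m['m00'],m['m01']/m['m00']]),m['m00']
RNG={'blue':[(100,130)],'yellow':[(22,34)],'red':[(0,5),(175,180)],'green':[(50,72)],'turq':[(82,97)],'orange':[(6,17)]}
def mask(f,col,smin=110,vmin=70):
    h=cv2.cvtColor(f["frame"],cv2.COLOR_RGB2HSV);m=np.zeros(h.shape[:2],np.uint8)
    for a,b in RNG[col]: m|=cv2.inRange(h,(a,smin,vmin),(b,255,255))
    return m
def blob(f,col,uv,rad=30):
    m=mask(f,col);mm=np.zeros_like(m);cv2.circle(mm,(int(uv[0]),int(uv[1])),rad,255,-1);m&=mm
    n,l,st,c=cv2.connectedComponentsWithStats(m)
    k=1+np.argmax(st[1:,4]);ys,xs=np.nonzero(l==k);return np.c_[xs,ys]
def cyl(x,y,r,z0,z1):
    t=np.linspace(0,2*np.pi,48,endpoint=False)
    return np.vstack([np.c_[x+r*np.cos(t),y+r*np.sin(t),0*t+z] for z in(z0,z1)])
def fit(obs,r,z0,z1,x0):
    # obs: list of (frame, centroid)
    f=lambda p:np.concatenate([hc(proj(fr,cyl(p[0],p[1],r,z0,z1)))[0]-c for fr,c in obs])
    s=least_squares(f,x0); return s.x,s.fun
def save(f,name,u,v,w,h,k):
    c=f["frame"][max(v,0):v+h,max(u,0):u+w,::-1];cv2.imwrite(f"pics/{name}.png",cv2.resize(c,None,fx=k,fy=k,interpolation=cv2.INTER_CUBIC))
E
python3 - <<'E'
from h import *
s=eyes.grab_frame("scene");t=eyes.grab_frame("top")
J={'blue':((390,198),(264,223)),'yellow':((303,250),(323,160)),'red':((317,186),(323,229)),'green':((311,215),(323,198)),'turq':((336,170),(310,258))}
D={'blue':((206,247),(394,169)),'yellow':((254,204),(372,219)),'red':((428,272),(237,170))}
for nm,S,r,z0,z1,rad in(("jar",J,.023,.044,.062,16),("dish",D,.042,0,.007,28)):
  for k,(a,b) in S.items():
    o=[(s,)+hc(blob(s,k,a,rad)),(t,)+hc(blob(t,k,b,rad))]
    x0=back(t,b,z1)[:2]
    if k in('green','turq'): z0_=0
    else: z0_=z0
    for sel in((0,1),(0,),(1,)):
        p,fu=fit([o[i][:2] for i in sel],r,z0_,z1,x0); print(nm,k,sel,p.round(4),fu.round(1),[int(o[i][2]) for i in sel],[int(hc(proj(o[i][0],cyl(*p,r,z0_,z1)))[1]) for i in sel])
save(t,"t1",160,150,300,125,2.6)
save(t,"clip",400,180,80,80,7);save(t,"guard",150,190,80,80,7)
save(s,"s1",230,150,200,140,4)
print("beaker",back(t,(280,192),.03),"bottle",back(t,(359,190),.08))
E
```

```text
jar blue (0, 1) [0.4467 0.1577] [0.2 0.4 0.9 0.3] [315, 197] [326, 209]
jar blue (0,) [0.4454 0.1572] [-0.  0.] [315] [325]
jar blue (1,) [0.4476 0.1604] [0. 0.] [197] [209]
jar yellow (0, 1) [ 0.6335 -0.0149] [0.4 0.3 0.6 0.2] [395, 200] [437, 205]
jar yellow (0,) [ 0.6329 -0.0159] [-0. -0.] [395] [436]
jar yellow (1,) [ 0.6341 -0.0131] [-0.  0.] [200] [205]
jar red (0, 1) [ 0.4302 -0.0159] [0.4 0.4 0.4 0.2] [295, 205] [303, 203]
jar red (0,) [ 0.4291 -0.0169] [0. 0.] [295] [303]
jar red (1,) [ 0.4307 -0.0147] [-0.  0.] [205] [203]
jar green (0, 1) [ 0.517  -0.0176] [0.3 0.9 0.7 0.9] [528, 223] [628, 228]
jar green (0,) [ 0.5142 -0.0188] [-0. -0.] [528] [625]
jar green (1,) [ 0.5196 -0.0156] [-0.  0.] [223] [228]
jar turq (0, 1) [0.3453 0.021 ] [0.2 0.7 0.5 0.4] [461, 200] [510, 204]
jar turq (0,) [0.3425 0.0201] [-0.  0.] [461] [508]
jar turq (1,) [0.3465 0.0223] [0. 0.] [200] [204]
dish blue (0, 1) [ 0.6145 -0.2337] [0.4 0.1 0.6 0.1] [1038, 600] [962, 592]
dish blue (0,) [ 0.6143 -0.2346] [0. 0.] [1038] [961]
dish blue (1,) [ 0.6147 -0.232 ] [-0.  0.] [600] [592]
dish yellow (0, 1) [ 0.4629 -0.1641] [0.4 0.3 0.6 0.1] [728, 663] [714, 611]
dish yellow (0,) [ 0.4622 -0.1653] [0. 0.] [728] [713]
dish yellow (1,) [ 0.4632 -0.1623] [ 0. -0.] [663] [611]
dish red (0, 1) [0.6123 0.2451] [0.3 0.1 0.5 0.2] [1192, 642] [1088, 596]
dish red (0,) [0.612  0.2445] [0. 0.] [1192] [1087]
dish red (1,) [0.6129 0.2467] [-0. -0.] [642] [596]
beaker [0.54090208 0.11294494 0.03      ] bottle [ 0.53947147 -0.11808805  0.08      ]
```

View pics/s1.png

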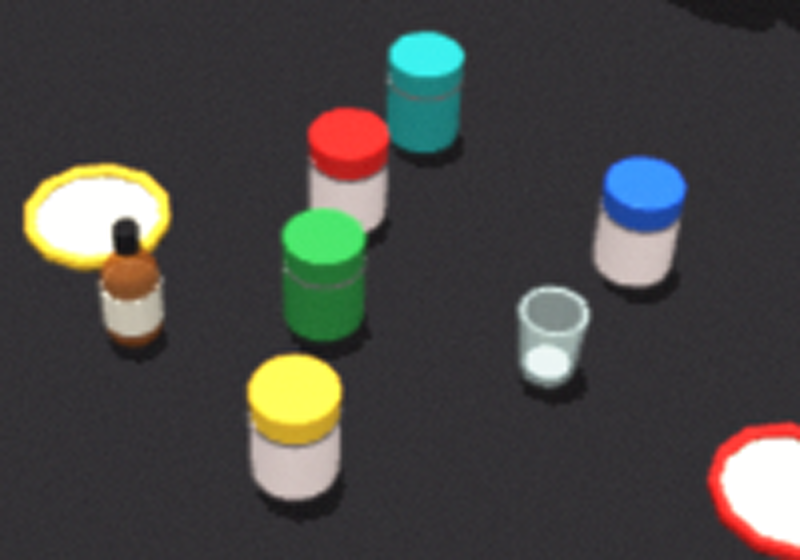

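View pics/t1.png

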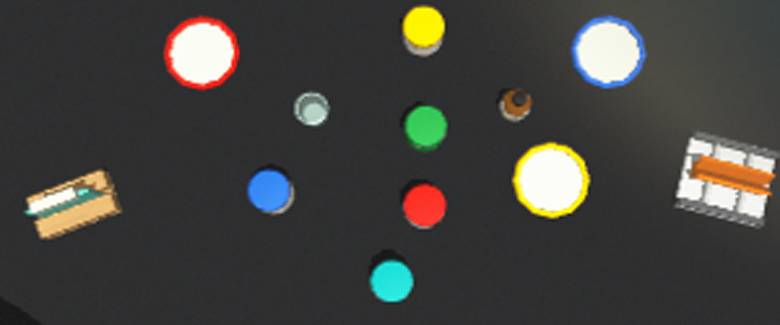

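View pics/clip.png

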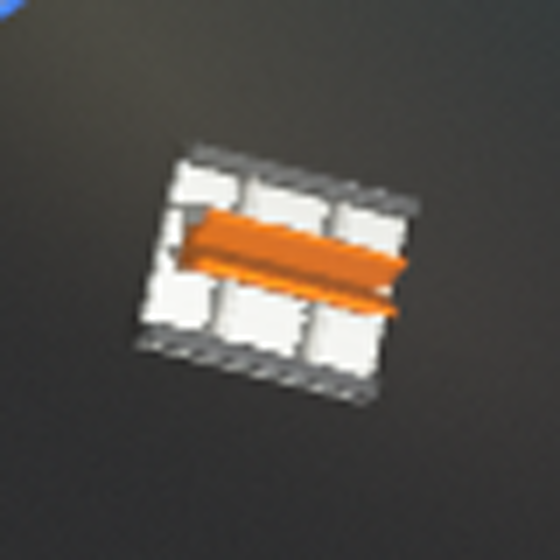

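View pics/guard.png

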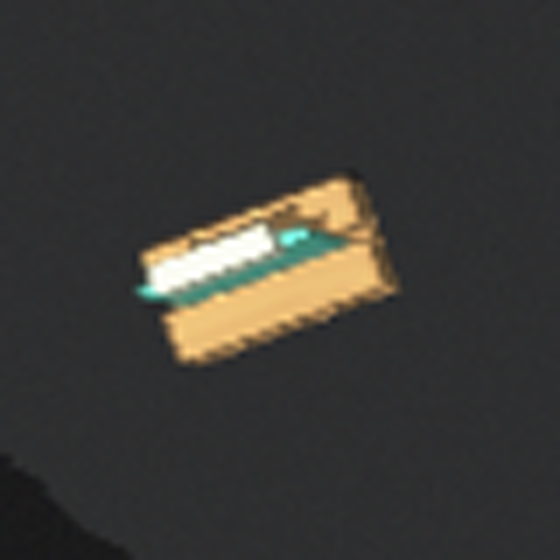

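The crop shows red, blue and yellow as white-bodied jars, while green and turquoise are solid-coloured, so the choice stands. The two cameras agree to about 3 mm. I'll place the blue jar first.

```bash
cat >> h.py <<'E'
def down(d):  # jaw dir angle (rad) in world -> quat options
    z=np.array([np.cos(d),np.sin(d),0]);x=np.array([0,0,-1.]);y=np.cross(z,x)
    return R.from_matrix(np.c_[x,y,z]).as_quat()
def pickq(d,*pts):
    best=None
    j0=np.array(monitor.sense()["joints"])
    for dd in(d,d+np.pi):
        q=down(dd);js=[kinematics.ik(p,q) for p in pts]
        if any(j is None for j in js):continue
        c=max(abs(np.array(j)[5]) for j in js)
        if best is None or c<best[0]:best=(c,q,js)
    return best
def st(m=""):
    s=monitor.sense();print(m,round(s["clock"],2),np.round(s["position"],4),"gap",round(s["finger_gap"],3),"F",np.round(s["contact_force"],1));return s
ZT=.19
def jar(src,dst,d1=np.pi/2,d2=np.pi/2,zp=.021):
    src=np.array(src);dst=np.array(dst)
    a=pickq(d1,[*src,ZT],[*src,zp]);b=pickq(d2,[*dst,ZT],[*dst,zp+.003])
    print("wrist",a[0],b[0])
    env.reach([*src,ZT],a[1]);st("above")
    if env.movel([*src,zp],velocity=.12,guard=12): st("CONTACT");return False
    env.close_gripper(40);st("gripped")
    env.movel([*src,ZT],velocity=.15);s=st("lifted")
    env.reach([*dst,ZT],b[1]);st("over")
    hit=env.movel([*dst,zp+.0035],velocity=.1,guard=10);s=st("placed hit=%s"%hit)
    if s["position"][2]>zp+.008:return False
    env.release();st("rel")
    env.movel([*dst,ZT],velocity=.15);st("up");return True
E
python3 - <<'E'
from h import *
print(jar((.4467,.1585),(.6145,-.2333)))
s=eyes.grab_frame("scene");save(s,"s2",150,150,300,180,2.6)
E
```

```text
wrist 1.4777270784587664 1.030074701541289
above 1.8 [0.4465 0.1591 0.19  ] gap 1.001 F [-0.5 -0.3 -0.7]
gripped 3.83 [0.447  0.1585 0.0215] gap 0.519 F [-1.1 -0.5  4.8]
lifted 5.11 [0.4463 0.1585 0.1892] gap 0.516 F [ 0.4 -0.3 -1.8]
over 7.25 [ 0.6146 -0.2328  0.19  ] gap 0.516 F [ 0.  -0.3 -1.7]
placed hit=False 9.06 [ 0.6147 -0.2335  0.025 ] gap 0.516 F [-0.7 -0.  -0.5]
rel 9.55 [ 0.6145 -0.2333  0.0246] gap 0.996 F [ 0.5  0.3 -0. ]
up 10.8 [ 0.6142 -0.2331  0.1889] gap 1.004 F [-0.5 -0.1 -1. ]
True
```

View pics/s2.png

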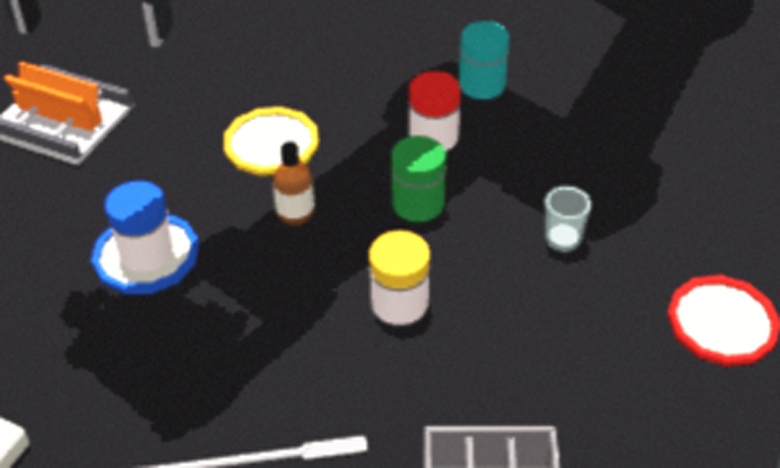

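The blue jar stands upright inside the blue rim (crop 143,235), and nothing else moved. Yellow and red next.

```bash
python3 - <<'E'
from h import *
if jar((.6335,-.0147),(.4630,-.1635)):
    print(jar((.4302,-.0158),(.6124,.2455)))
s=eyes.grab_frame("scene");save(s,"s3",150,150,320,180,2.5)
t=eyes.grab_frame("top");save(t,"t3",160,140,320,130,2.5);save(t,"guard3",150,190,80,80,7)
E
```

```text
wrist 1.3630158885766797 0.9922082486298862
above 11.73 [ 0.6336 -0.016   0.1898] gap 1.002 F [-0.4  0.2 -0.3]
gripped 13.76 [ 0.6337 -0.0147  0.0216] gap 0.519 F [-0.8  1.3  5.4]
lifted 15.03 [ 0.6331 -0.0146  0.1889] gap 0.514 F [ 0.6  1.1 -2.3]
over 15.94 [ 0.4637 -0.1632  0.1901] gap 0.511 F [ 0.2 -0.1 -1.8]
placed hit=False 17.75 [ 0.4632 -0.1637  0.0249] gap 0.515 F [-0.6 -0.3 -1.7]
rel 18.24 [ 0.463  -0.1635  0.0245] gap 0.998 F [ 0.1  1.  -0. ]
up 19.49 [ 0.4627 -0.1633  0.1892] gap 1.002 F [ 0.2  0.5 -0.6]
wrist 1.2605293896276226 1.3667279022157548
above 20.15 [ 0.4304 -0.0159  0.1899] gap 0.996 F [-0.2 -0.2  0.5]
gripped 22.18 [ 0.4305 -0.0158  0.0215] gap 0.516 F [-1.   0.8  5.9]
lifted 23.46 [ 0.4298 -0.0157  0.1892] gap 0.511 F [ 0.1 -0.3 -1.1]
over 25.7 [0.6124 0.2452 0.19  ] gap 0.513 F [-1.2 -1.2 -2.1]
placed hit=False 27.51 [0.6126 0.2456 0.025 ] gap 0.512 F [ 0.6 -0.7 -1. ]
rel 28.0 [0.6124 0.2455 0.0246] gap 1.003 F [0.  0.3 0.5]
up 29.25 [0.612  0.2454 0.1889] gap 0.997 F [-0.2 -0.5  0.8]
True
```

View pics/s3.png

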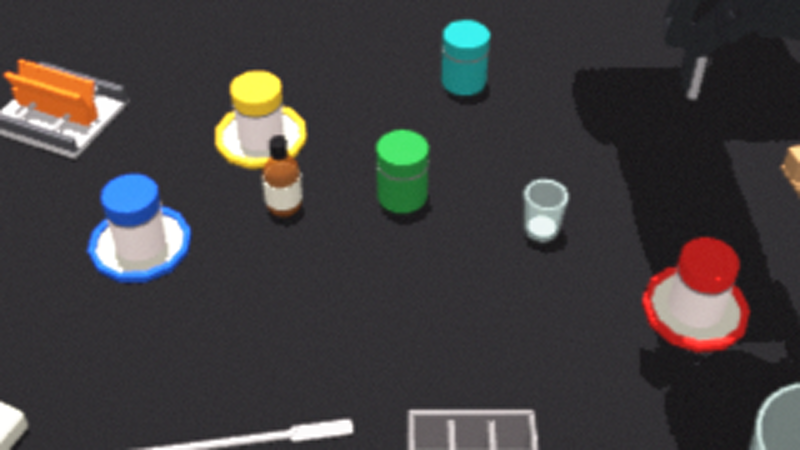

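View pics/t3.png

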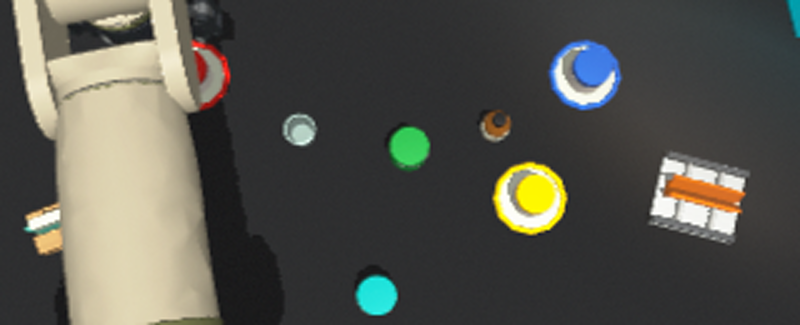

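All three jars are upright in the dishes of their own colour: blue (134,220), yellow (257,115) and red (703,285) in the scene crop. Next I'll get close wrist views of the guard and the clip.

```bash
python3 - <<'E'
from h import *
t=eyes.grab_frame("top")
C=back(t,(439.4,218.9),.01);G=back(t,(188.1,228.4),.029);print(C,G)
def ang(a,b,z):
    p=back(t,a,z);q=back(t,b,z);return np.degrees(np.arctan2(*(q-p)[[1,0]])),np.linalg.norm(q-p)
c=lambda u,v:(400+u/7,180+v/7);g=lambda u,v:(150+u/7,190+v/7)
print(ang(c(180,145),c(415,205),.01),ang(c(140,340),c(180,145),.01),ang(g(140,250),g(350,175),.029),ang(g(185,362),g(395,290),.029))
for nm,P in(("g",G),("c",C)):
    # stand so camera axis hits P: rotate jaw dir along the plate normal
    for sgn in (0,):
        d=np.pi/2 if nm=="g" else np.pi/2
        q=pickq(d,[P[0],P[1],.26]);
        env.reach([P[0],P[1],.26],q[1]);st()
        w=eyes.grab_frame("wrist");cv2.imwrite(f"pics/w_{nm}.png",w["frame"][:,:,::-1])
        np.savez(f"w_{nm}.npz",**w); print(proj(w,[P[0],P[1],.05]),"cam",-w["view"][:3,:3].T@w["view"][:3,3])
s=eyes.grab_frame("scene");save(s,"gs",455,170,70,70,8)
t=eyes.grab_frame("top");np.savez("t4.npz",**t);np.savez("s4.npz",**s)
E
```

```text
[ 0.46238967 -0.3664056   0.01      ] [0.43218154 0.38303141 0.029     ]
(np.float64(-104.48396969629192), np.float64(0.10412575074788796)) (np.float64(-13.205394336792928), np.float64(0.08668620609722379)) (np.float64(-69.98981479429527), np.float64(0.09301568115734356)) (np.float64(-70.84707110104735), np.float64(0.09223007559078998))
 30.34 [0.433  0.3823 0.2593] gap 1.001 F [0.6 0.2 0.6]
[[318.95967295 158.23741207]] cam [0.3492341  0.38289789 0.43153266]
 33.04 [ 0.4628 -0.3659  0.2601] gap 0.996 F [-0.5 -0.2  1. ]
[[320.07592918 160.92663382]] cam [ 0.54855891 -0.36539014  0.43225334]
```

View pics/w_g.png

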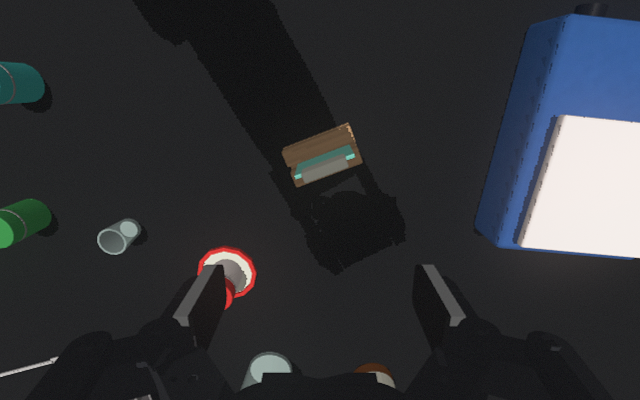

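View pics/w_c.png

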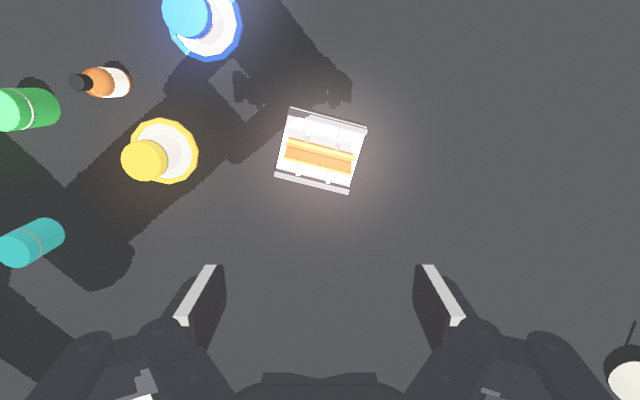

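View pics/gs.png

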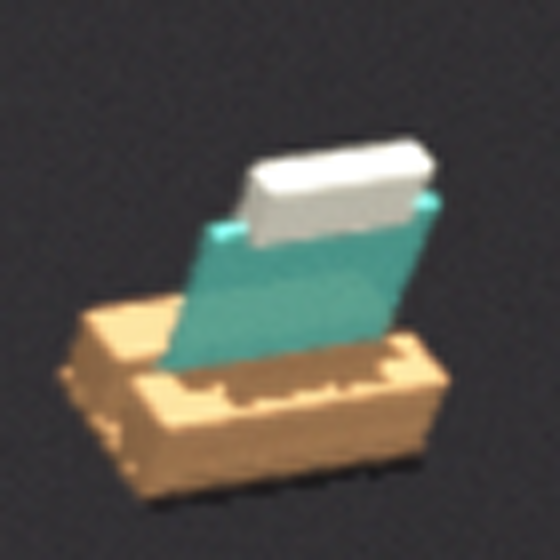

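```bash
python3 - <<'E'
from h import *
w=np.load("w_g.npz");save(w,"wg2",270,110,100,90,8)
w=np.load("w_c.npz");save(w,"wc2",270,100,100,100,6)
E
```

```text
(no output)
```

View pics/wg2.png

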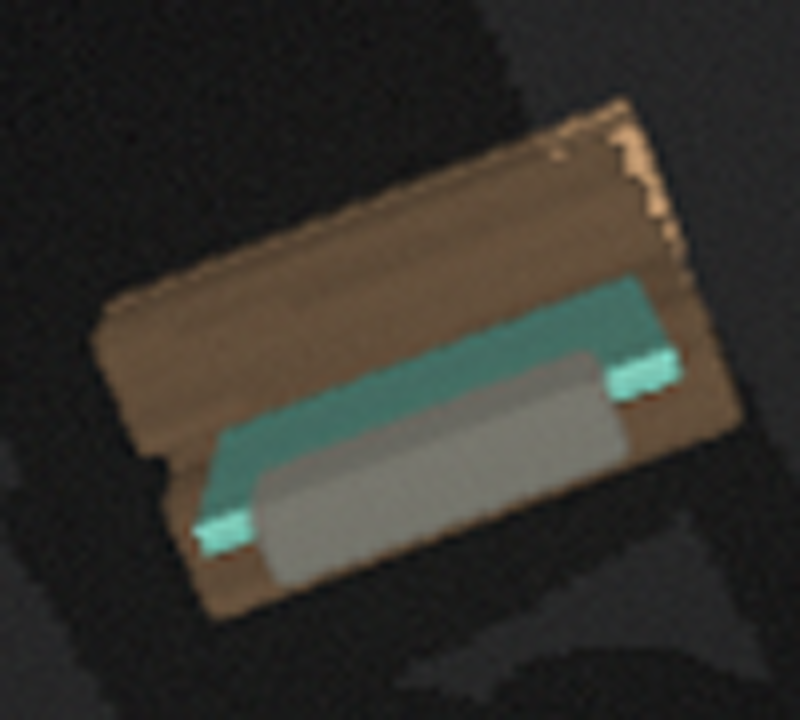

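View pics/wc2.png

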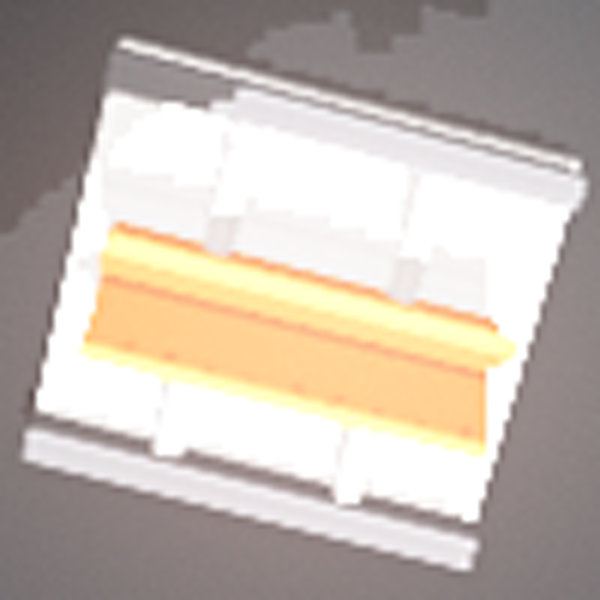

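```bash
python3 - <<'E'
from h import *
w=dict(np.load("w_c.npz"));t=dict(np.load("t4.npz"));s=dict(np.load("s4.npz"))
W=lambda u,v:(270+u/6,100+v/6);T=lambda u,v:(400+u/7,180+v/7)
for f,c,P in((w,W,[(120,222),(497,320),(485,450),(85,350)]),(t,T,[(210,210),(408,262),(397,315),(183,265)])):
    B=np.array([back(f,c(*p),.049) for p in P]);d=[B[1]-B[0],B[2]-B[3]]
    print(B[:,:2].round(4).tolist(),B.mean(0).round(4),[np.degrees(np.arctan2(x[1],x[0])).round(1) for x in d],[np.linalg.norm(x).round(4) for x in d],np.linalg.norm((B[0]-B[3])).round(4))
B=np.array([back(w,W(*p),.004) for p in [(110,95),(578,195),(470,520),(38,415)]]);print(B[:,:2].round(4).tolist(),B.mean(0),np.linalg.norm(B-np.roll(B,1,0),axis=1))
for k in "wts":
    pass
# guard: block + plate
w=dict(np.load("w_g.npz"));G=lambda u,v:(270+u/8,110+v/8)
blk=np.array([back(w,G(*p),.029) for p in [(105,310),(628,103),(742,425),(215,620)]]);print("blk",blk[:,:2].round(4).tolist(),blk.mean(0),np.linalg.norm(blk-np.roll(blk,1,0),axis=1))
top=np.array([back(w,G(*p),.075) for p in [(193,528),(675,345),(683,380),(205,557)]]);print("plate top",top[:,:2].round(4).tolist(),top.mean(0),np.linalg.norm(top-np.roll(top,1,0),axis=1))
bar=np.array([back(w,G(*p),.097) for p in [(258,517),(612,393),(628,455),(280,588)]]);print("bar top",bar[:,:2].round(4).tolist(),bar.mean(0),np.linalg.norm(bar-np.roll(bar,1,0),axis=1))
ent=np.array([back(w,G(*p),.029) for p in [(220,432),(635,275)]]);print("entry",ent.round(4).tolist(),ent.mean(0),np.linalg.norm(ent[1]-ent[0]))
for a,b in((blk[0],blk[1]),(blk[3],blk[2]),(top[0],top[1]),(bar[0],bar[1]),(bar[3],bar[2]),(ent[0],ent[1])):
    x=b-a;print(np.degrees(np.arctan2(x[1],x[0])).round(1),end=" ")
E
```

```text
[[0.4902, -0.3316], [0.4713, -0.4048], [0.445, -0.4033], [0.4652, -0.3241]] [ 0.4679 -0.366   0.049 ] [np.float64(-104.5), np.float64(-104.3)] [np.float64(0.0755), np.float64(0.0817)] 0.0261
[[0.4851, -0.3289], [0.4633, -0.4112], [0.441, -0.4057], [0.4619, -0.3169]] [ 0.4628 -0.3657  0.049 ] [np.float64(-104.9), np.float64(-103.2)] [np.float64(0.0851), np.float64(0.0913)] 0.0261
[[0.51, -0.3263], [0.4893, -0.4258], [0.4165, -0.4049], [0.4408, -0.3083]] [ 0.46412919 -0.36632984  0.004     ] [0.07149615 0.10160103 0.07564719 0.09957243]
blk [[0.4249, 0.3391], [0.3939, 0.4184], [0.443, 0.4375], [0.4746, 0.3548]] [0.4340881  0.38746066 0.029     ] [0.05216123 0.08510397 0.05271177 0.08849999]
plate top [[0.4469, 0.3553], [0.4211, 0.4216], [0.426, 0.4229], [0.4511, 0.3569]] [0.43625277 0.38917462 0.075     ] [0.00448711 0.07117351 0.00500609 0.07065269]
bar top [[0.4394, 0.3655], [0.4229, 0.4114], [0.4311, 0.4137], [0.449, 0.3683]] [0.43560339 0.38969828 0.097     ] [0.01005649 0.04869394 0.00849347 0.04880962]
entry [[0.444, 0.3563, 0.029], [0.4196, 0.4202, 0.029]] [0.431803   0.38824901 0.029     ] 0.0683577913421111
111.4 110.9 111.2 109.7 111.5 110.9
```

The jaw edges are ambiguous from this side. I'll look again with the jaws turned as for the grasp, so the camera looks along each plate.

```bash
python3 - <<'E'
from h import *
for nm,P,d in(("c",(.464,-.366),np.radians(-14.3)),("g",(.4345,.388),np.radians(21))):
    q=pickq(d,[*P,.19],[*P,.09]);print(q[0]);
    env.reach([*P,.19],q[1]);st()
    w=eyes.grab_frame("wrist");np.savez(f"w2_{nm}.npz",**w)
    u,v=proj(w,[*P,.04])[0].astype(int);print(u,v,"cam",-w["view"][:3,:3].T@w["view"][:3,3])
    save(w,"w2_"+nm,u-50,v-50,100,100,6); print(u-50,v-50)
E
```

```text
0.6163740937409812
 34.39 [ 0.4641 -0.366   0.1902] gap 0.998 F [-0.   1.   0.3]
317 173 cam [ 0.48604344 -0.28345327  0.3624122 ]
267 123
0.16140508429768552
 37.11 [0.435  0.3875 0.19  ] gap 0.999 F [ 0.4  0.5 -0.3]
317 172 cam [0.40562081 0.46706428 0.36214332]
267 122
```

View pics/w2_c.png

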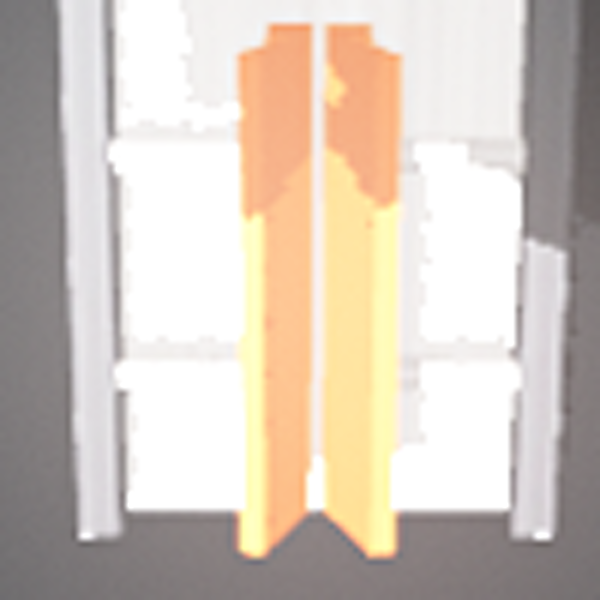

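View pics/w2_g.png

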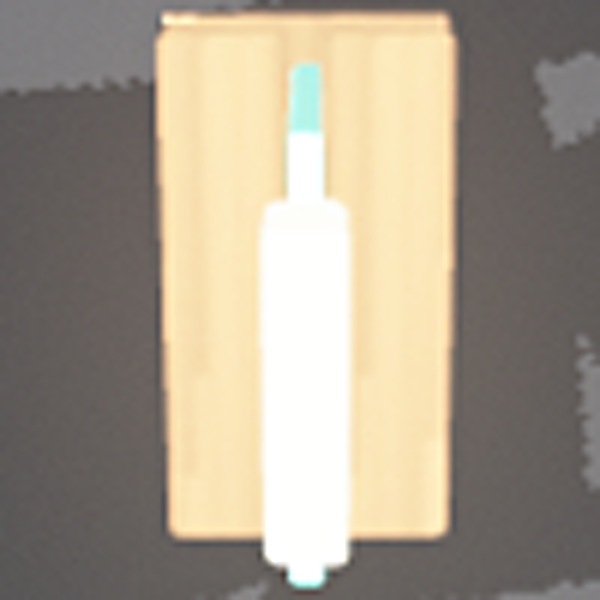

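```bash
python3 - <<'E'
from h import *
def rep(n,f,P,c,z):
    B=np.array([back(f,c(*p),z) for p in P]);x=(B[3]+B[2]-B[0]-B[1]);print(n,B.mean(0).round(4),"len/w",np.linalg.norm(B-np.roll(B,1,0),axis=1).round(4),"dir",np.degrees(np.arctan2(x[1],x[0])).round(2));return B
w=dict(np.load("w2_c.npz"));c=lambda u,v:(267+u/6,123+v/6)
rep("jaw outer",w,[(238,52),(400,55),(397,555),(238,555)],c,.049)
rep("gap z.027",w,[(312,60),(327,60),(325,510),(308,510)],c,.027)
rep("walls",w,[(60,0),(580,0),(552,540),(80,540)],c,.015)
w=dict(np.load("w2_g.npz"));c=lambda u,v:(267+u/6,122+v/6)
rep("bar top",w,[(262,228),(349,228),(347,567),(265,567)],c,.097)
rep("bar bottom near",w,[(263,200),(348,200),(348,201),(263,201)],c,.075)
rep("plate top ends",w,[(289,200),(325,200),(325,587),(289,587)],c,.075)
rep("plate near edge entry",w,[(292,65),(321,65),(321,66),(292,66)],c,.029)
rep("plate near edge top",w,[(288,195),(325,195),(325,196),(288,196)],c,.075)
rep("block",w,[(157,33),(455,33),(447,540),(170,540)],c,.029)
E
```

```text
jaw outer [ 0.4662 -0.3661  0.049 ] len/w [0.0848 0.0253 0.0843 0.0271] dir -104.47
gap z.027 [ 0.4657 -0.3682  0.027 ] len/w [0.0806 0.0025 0.0806 0.0031] dir -104.67
walls [ 0.4654 -0.3692  0.015 ] len/w [0.0998 0.0894 0.0998 0.0889] dir -104.72
bar top [0.435  0.3886 0.097 ] len/w [0.0498 0.0118 0.0498 0.0118] dir -69.04
bar bottom near [0.4264 0.4111 0.075 ] len/w [0.0001 0.0125 0.0001 0.0125] dir -69.12
plate top ends [0.4375 0.3825 0.075 ] len/w [0.0615 0.0053 0.0615 0.0056] dir -69.11
plate near edge entry [0.4217 0.4234 0.029 ] len/w [0.0002 0.0048 0.0002 0.0048] dir -69.12
plate near edge top [0.4262 0.4118 0.075 ] len/w [0.0001 0.0054 0.0001 0.0054] dir -69.12
block [0.436  0.3864 0.029 ] len/w [0.0901 0.0493 0.0901 0.05  ] dir -68.83
```

```bash
python3 - <<'E'
from h import *
s=dict(np.load("s4.npz"));w=dict(np.load("w2_g.npz"));w1=dict(np.load("w_g.npz"))
S=lambda u,v:(455+u/8,170+v/8);c=lambda u,v:(267+u/6,122+v/6);G=lambda u,v:(270+u/8,110+v/8)
h=.0025
# model in guard frame (z from lower edge) : y up-left... list (frame,point,pixel)
def sgn(f,P0): return proj(f,P0)
obs=[]
# wrist2: image up = +t (toward +y world), left/right = n
obs+= [(w,(a*.006,b*.025,.092),c(u,v)) for a,b,u,v in((0,1,305.5,228),(0,-1,306,567))]
obs+= [(w,(0,-.035,.070),c(307,587))]
# w_g : plate top corners; centre of the thin ends
obs+= [(w1,(0,-.035,.070),G(199,543)),(w1,(0,.035,.070),G(679,362))]
# scene: plate top ends, bar top ends
import itertools
obs_s=[((0,.035,.07),S(438,195)),((0,-.035,.07),S(208,228)),((0,.025,.092),S(425,150)),((0,-.025,.092),S(255,176))]
obs+=[(s,p,q) for p,q in obs_s]
def pose(p):
    # x,y,z0,yaw, lean about own x (in-plane), lean about own y
    return R.from_euler('ZXY',[p[3],p[4],p[5]]),np.array(p[:3])
def res(p,off=True):
    r,t=pose(p);o=[]
    for f,m,q in obs:
        sc=1.0
        o.append((proj(f,r.apply(m)+t)[0]-q)*sc)
    return np.concatenate(o+[[ (p[2]-.005)/.0005,(p[4])/.05,p[5]/.05]])
r=least_squares(res,[.435,.388,.005,np.radians(21),0,0],loss='soft_l1')
print(r.x.round(4),np.degrees(r.x[3]));print(r.fun[:-3].reshape(-1,2).round(1).tolist())
ro,t=pose(r.x);print("bar mid",ro.apply([0,0,.081])+t)
E
```

```text
[ 0.437   0.3884  0.0053  0.3625 -0.0079 -0.0198] 20.772402753608308
[[0.1, 0.1], [-0.1, 0.5], [0.2, -1.7], [-0.4, -0.8], [-1.0, -0.3], [-0.3, 2.0], [0.4, 1.8], [0.5, 0.6], [1.4, 0.2]]
bar mid [0.43527898 0.38839921 0.08627762]
```

The fit gives leans under 0.02 rad, and the measured sizes match the description (bar 50×12, block 90×50, jaws 84 mm long). Now I'll grip the guard and lift it.

```bash
python3 - <<'E'
from h import *
P=(.4352,.3886);d=np.radians(20.95);q=pickq(d,[*P,.19],[*P,.068])
env.reach([*P,.19],q[1])
print(env.movel([*P,.068],velocity=.1,guard=10));st("down")
env.close_gripper(60);st("grip")
env.movel([*P,.11],velocity=.06);st("clear")
env.movel([*P,.25],velocity=.15);s=st("up")
w=eyes.grab_frame("wrist");np.savez("w3.npz",**w);cv2.imwrite("pics/w3.png",w["frame"][:,:,::-1])
c=eyes.grab_frame("scene");np.savez("s5.npz",**c);print(proj(c,[*P,.2]));u,v=proj(c,[*P,.22])[0].astype(int);save(c,"s5",u-45,v-40,80,90,6);print(u-45,v-40)
print(proj(w,[*P,.25]),q[0])
E
```

```text
False
down 38.77 [0.4355 0.3888 0.0686] gap 1.004 F [ 0.3 -0.2  0.9]
grip 39.54 [0.4353 0.3886 0.0681] gap -0.0 F [ 0.1 -0.   0.9]
clear 40.39 [0.435  0.3885 0.1097] gap 0.001 F [ 0.6 -0.3 -0.5]
up 41.48 [0.4349 0.3884 0.249 ] gap 0.001 F [ 1.1 -1.   0. ]
[[513.98010407 152.68604319]]
472 104
[[317.53215004 240.11554022]] 0.16256756526328608
```

View pics/w3.png

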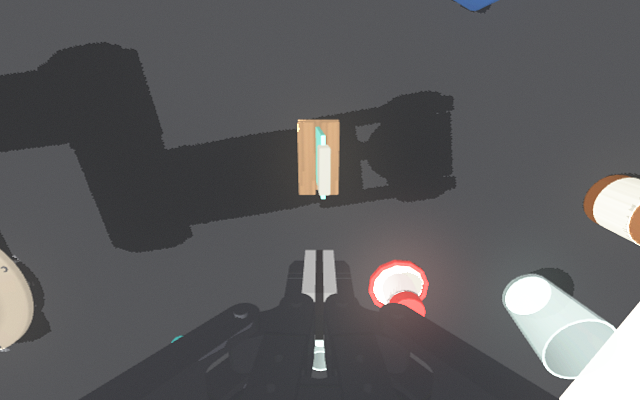

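View pics/s5.png

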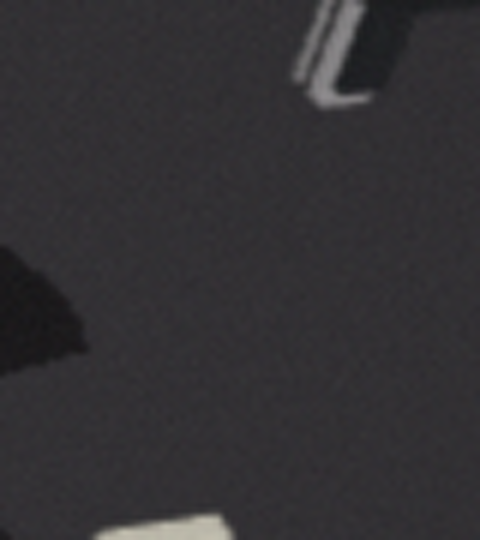

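The gap reads 0.0 and the guard is still in the block, now leaning slightly, so the grasp failed. Something also shows between the fingers at (320,350). I'll look closer.

```bash
python3 - <<'E'
from h import *
w=dict(np.load("w3.npz"));save(w,"w3a",270,235,110,150,4);save(w,"w3b",280,105,80,105,7)
print(proj(w,[[.4352,.3886,.097],[.4352,.3886,.075],[.4352,.3886,.25],[.4352,.3886,.27]]))
c=eyes.grab_frame("scene");save(c,"s6",440,90,110,150,5)
st()
E
```

```text
[[318.2764355  172.36527492]
 [318.33358871 167.1627751 ]
 [317.53215004 240.11554022]
 [317.34164168 257.45699417]]
 41.62 [0.435  0.3885 0.2492] gap 0.001 F [-0.2 -0.7 -0.5]
```

View pics/w3a.png

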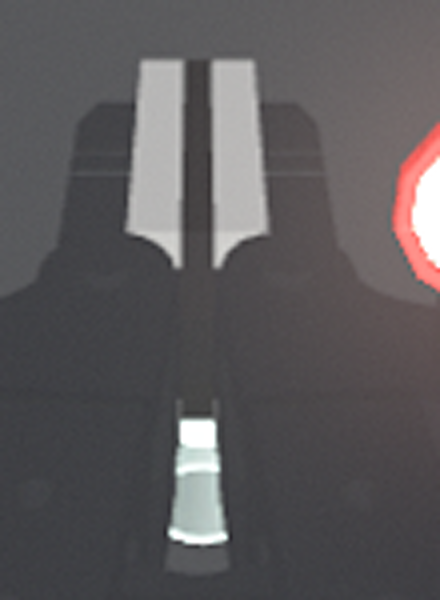

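View pics/w3b.png

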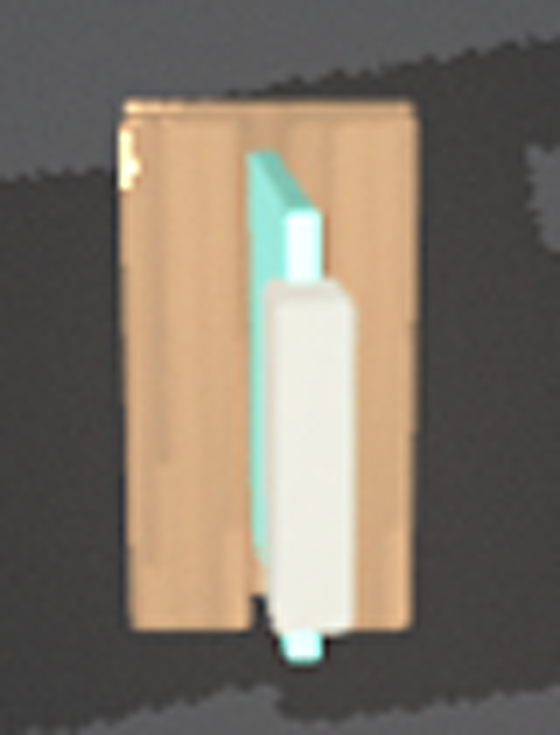

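View pics/s6.png

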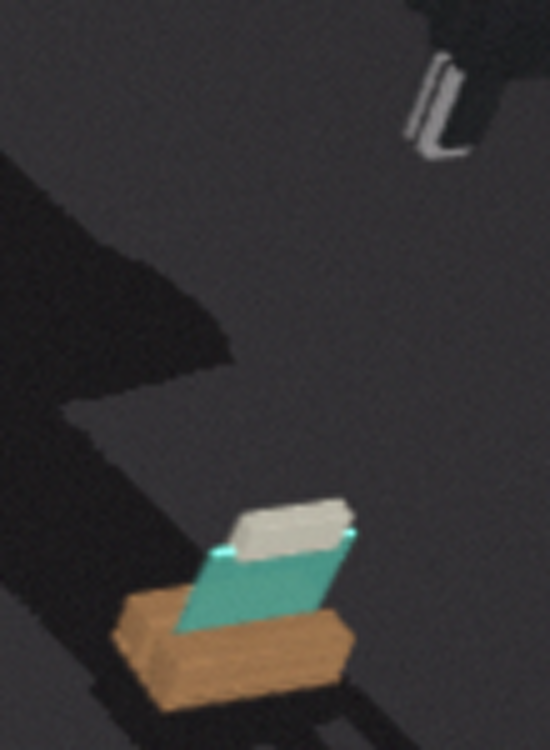

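The guard now leans about 7 mm at the bar, towards the right of the wrist image. I'll retry in stages and look with the fingers down around the bar before closing.

```bash
python3 - <<'E'
from h import *
w=dict(np.load("w3.npz"));c=lambda u,v:(280+u/7,105+v/7)
B=np.array([back(w,c(*p),.097) for p in [(267,300),(355,300),(353,632),(275,632)]]);print(B[:,:2].round(4).tolist(),B.mean(0),np.linalg.norm(B-np.roll(B,1,0),axis=1))
P=B.mean(0)[:2];print(P)
d=np.radians(20.95);q=pickq(d,[*P,.19],[*P,.068])
env.release()
env.reach([*P,.16],q[1]);st()
print(env.movel([*P,.072],velocity=.1,guard=10));st("down")
w=eyes.grab_frame("wrist");save(w,"w4",200,180,240,220,3);np.savez("w4.npz",**w)
s=eyes.grab_frame("scene");save(s,"s7",440,130,110,110,5)
t=eyes.grab_frame("top");save(t,"t7",140,180,110,110,5)
E
```

```text
[[0.4262, 0.4118], [0.4378, 0.4162], [0.4557, 0.3703], [0.4449, 0.3661]] [0.44113087 0.39111613 0.097     ] [0.0493611  0.01239519 0.04934705 0.01153215]
[0.44113087 0.39111613]
 42.86 [0.4415 0.3913 0.1611] gap 0.998 F [0.5 0.3 0.6]
False
down 43.89 [0.4415 0.3914 0.0728] gap 1.001 F [ 0.2  0.3 -0. ]
```

View pics/w4.png

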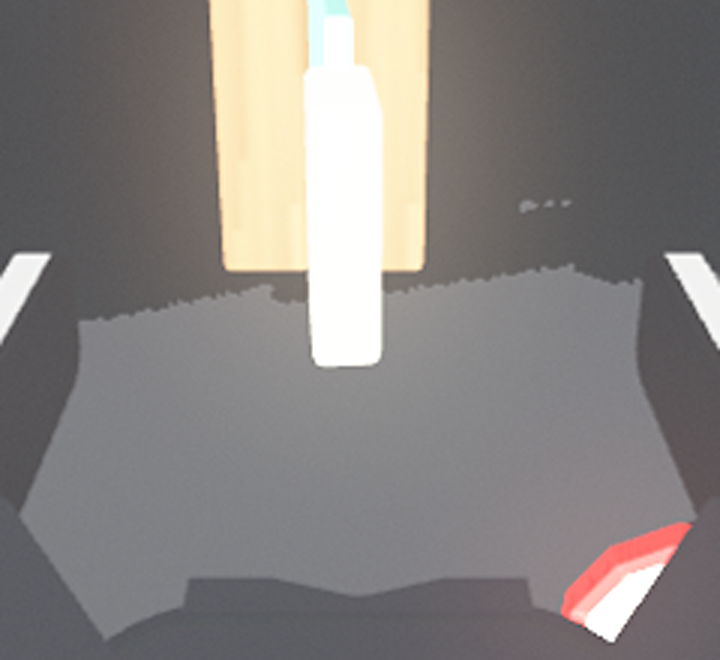

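View pics/s7.png

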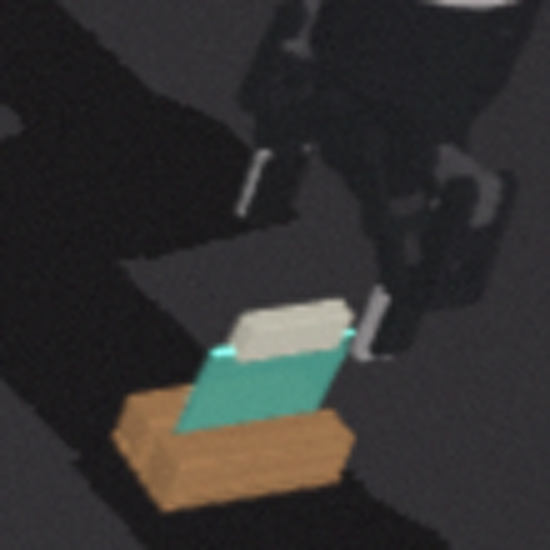

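```bash
python3 - <<'E'
from h import *
s=eyes.grab_frame("scene");S=lambda uv:((np.array(uv)-[440,130])*5).round(0)
t=st();p=np.array(t["position"]);Rm=R.from_quat(t["ee_rot"]).as_matrix();print(Rm.round(3).tolist())
n=Rm[:,2]
for z in(.073,.086,.1,.11):
    print(z,S(proj(s,[[p[0],p[1],z]]))[0],S(proj(s,[[*(p[:2]+n[:2]*.0425),z]]))[0],S(proj(s,[[*(p[:2]-n[:2]*.0425),z]]))[0])
w=dict(np.load("w4.npz"))
for z in(.073,.086,.1,.11):
    print(z,(proj(w,[[p[0],p[1],z],[*(p[:2]+n[:2]*.0425),z],[*(p[:2]-n[:2]*.0425),z]])-[200,180]).dot(np.eye(2)*3).round(0).tolist())
save(t7:=eyes.grab_frame("top"),"t8",140,180,110,110,5)
E
```

```text
44.09 [0.4413 0.3912 0.0725] gap 1.0 F [ 0.7  0.1 -0.1]
[[0.001, -0.358, 0.934], [0.0, 0.934, 0.358], [-1.0, 0.0, 0.001]]
0.073 [285. 355.] [335. 419.] [237. 294.]
0.086 [294. 333.] [345. 397.] [245. 272.]
0.1 [303. 309.] [356. 373.] [254. 249.]
0.11 [310. 292.] [363. 356.] [261. 231.]
0.073 [[350.0, 179.0], [571.0, 179.0], [128.0, 179.0]]
0.086 [[349.0, 211.0], [586.0, 211.0], [112.0, 212.0]]
0.1 [[349.0, 251.0], [604.0, 251.0], [93.0, 252.0]]
0.11 [[348.0, 284.0], [620.0, 284.0], [77.0, 285.0]]
```

View pics/t8.png

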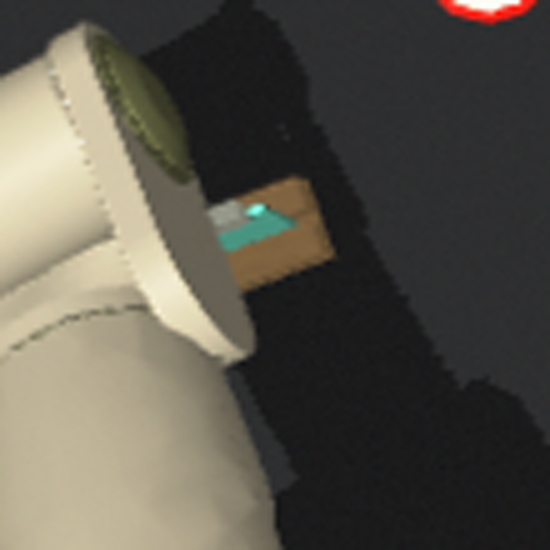

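```bash
python3 - <<'E'
from h import *
w=dict(np.load("w3.npz"));s=dict(np.load("s5.npz"))
A=w["mtx"]@w["view"][:3];B=s["mtx"]@s["view"][:3]
for sp in((527.4,119.6),(522,117),(530,121)):
    X=cv2.triangulatePoints(A,B,np.array([319.5,250.]),np.array(sp));X=(X[:3]/X[3]).ravel();print(X,proj(w,X),proj(s,X))
print(proj(s,[.435,.3885,.249]))
# current jars: heights fit
t=eyes.grab_frame("scene")
for k,a,p in(("yellow",(252,187),(.463,-.1635)),("blue",(203,229),(.6145,-.2333)),("red",(430,258),(.6124,.2455))):
    c,ar=hc(blob(t,k,a,16));print(k,c,hc(proj(t,cyl(*p,.023,.047,.065)))[0],fit([(t,c)],.023,.047,.065,p)[0])
E
```

```text
[0.43222629 0.39185545 0.27457294] [[314.04520095 254.72605885]] [[528.2012791  120.31125931]]
[0.93767776 0.13028763 0.68040073] [[-1243.21208717 -2141.63901714]] [[ 488.61797252 -103.48923528]]
[0.93767776 0.13028763 0.68040073] [[-1243.21208717 -2141.63901714]] [[ 488.61797252 -103.48923528]]
[[522.14602695 132.21655085]]
yellow [252.07873563 186.72931034] [252.60818334 187.00844707] [ 0.46221813 -0.16496521]
blue [202.3674569  229.89295977] [202.15364507 229.6411066 ] [ 0.61513507 -0.2326181 ]
red [431.43977591 255.95642702] [433.47035618 255.97591972] [0.61298532 0.2414517 ]
```

Triangulating the shut tips shows the pads sit about 25 mm higher than the reported TCP suggests. That explains the miss, since the pads only brushed the top of the bar. I'll go down to TCP z ≈ 0.048 over the upright position so the closing fingers straighten the guard.

```bash
python3 - <<'E'
from h import *
P=(.4355,.3886)
env.movel([*P,.085],velocity=.05)
print(env.movel([*P,.048],velocity=.05,guard=8));st("down")
env.close_gripper(60);st("grip")
w=eyes.grab_frame("wrist");save(w,"w5",200,150,240,240,3)
s=eyes.grab_frame("scene");save(s,"s8",440,130,110,110,5)
E
```

```text
False
down 45.52 [0.4357 0.3887 0.0483] gap 1.002 F [-0.2  0.3 -0.1]
grip 46.19 [0.4355 0.3886 0.0482] gap 0.125 F [-0.8  0.   2.8]
```

View pics/w5.png

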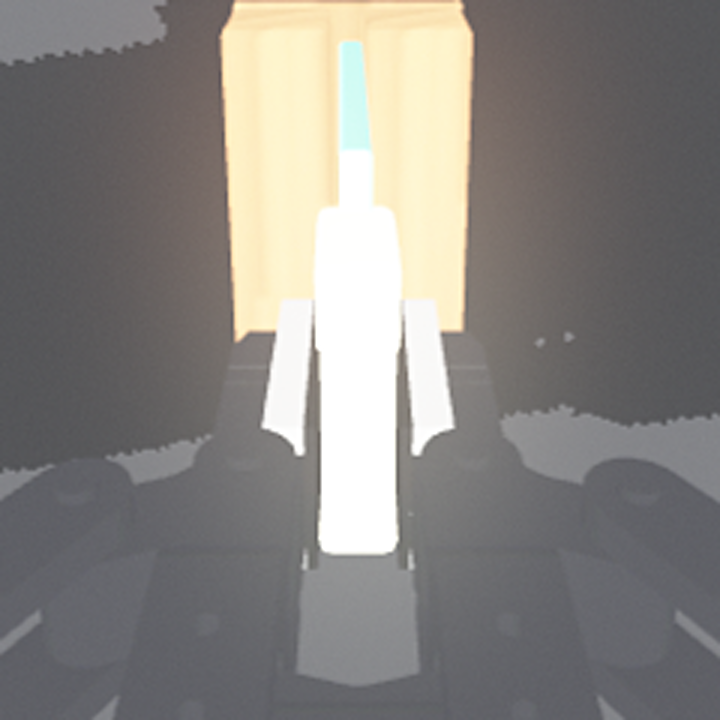

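View pics/s8.png

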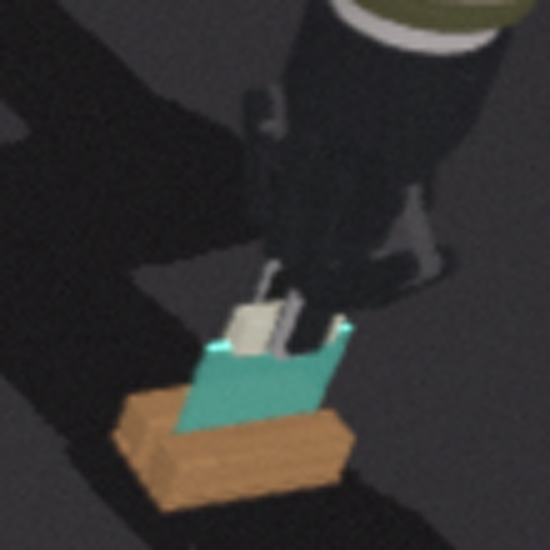

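The gap is 0.125, so the pads hold the bar near its centre and the plate is close to upright. Lifting now and moving over the clip.

```bash
python3 - <<'E'
from h import *
P=(.4355,.3886)
env.movel([*P,.095],velocity=.06);st("clear")
env.movel([*P,.25],velocity=.15);st("up")
Q=np.array([.4658,-.3668]);q=pickq(np.radians(-14.5),[*Q,.25],[*Q,.051]);print(q[0])
env.reach([*Q,.25],q[1]);st("over")
w=eyes.grab_frame("wrist");np.savez("w6.npz",**w);save(w,"w6",200,120,240,280,2.5)
s=eyes.grab_frame("scene");np.savez("s9.npz",**s);save(s,"s9",120,80,110,140,4)
t=eyes.grab_frame("top");np.savez("t9.npz",**t);save(t,"t9",400,170,110,100,6)
E
```

```text
clear 47.23 [0.4353 0.3885 0.0946] gap 0.126 F [ 0.8 -0.3 -0.5]
up 48.41 [0.4352 0.3884 0.249 ] gap 0.126 F [-0.4 -0.2 -1.1]
0.6114164018611845
over 51.08 [ 0.4663 -0.3662  0.25  ] gap 0.127 F [-0.1 -0.1 -0.1]
```

View pics/w6.png

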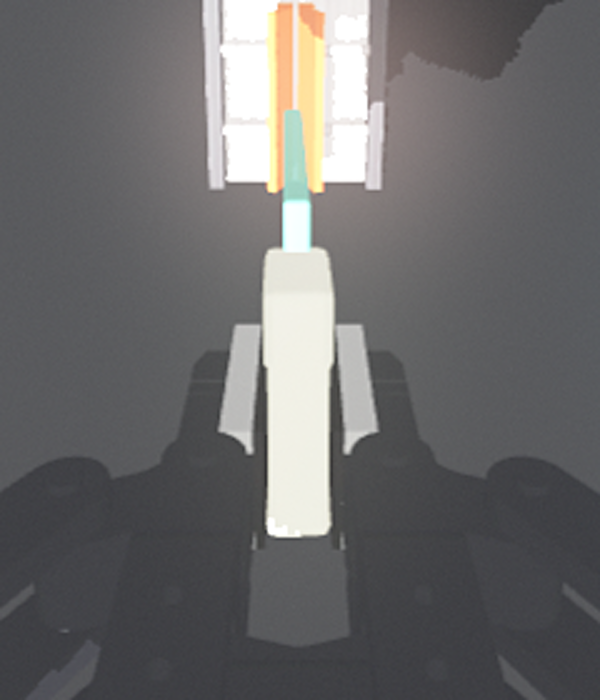

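View pics/s9.png

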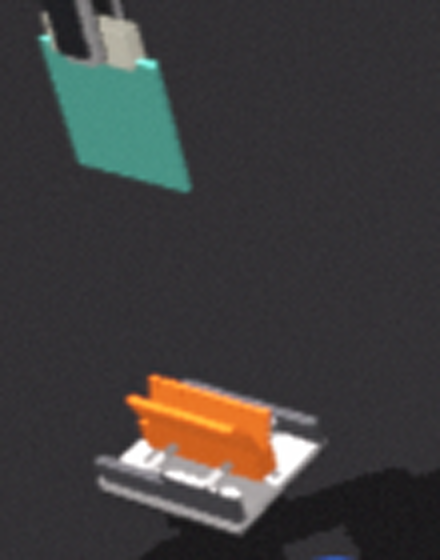

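```bash
python3 - <<'E'
from h import *
w=dict(np.load("w6.npz"));s=dict(np.load("s9.npz"))
W=lambda u,v:(200+u/2.5,120+v/2.5);S=lambda u,v:(120+u/4,80+v/4)
obs=[(w,(0,.035,0),W(292.5,110)),(w,(0,.035,.07),W(296.5,200)),(w,(0,.025,.092),W(298,292)),(w,(0,-.025,.092),W(299,535)),
(s,(0,.035,0),S(190,190)),(s,(0,-.035,0),S(80,163)),(s,(0,.035,.07),S(150,64)),(s,(0,-.035,.07),S(44,38))]
def pose(p): return R.from_euler('ZXY',p[3:6]),np.array(p[:3])
def res(p):
    r,t=pose(p);return np.concatenate([proj(f,r.apply(m)+t)[0]-q for f,m,q in obs])
r=least_squares(res,[.466,-.366,.207,np.radians(-14.5),0,0],loss='soft_l1')
print(r.x.round(4),"yaw",np.degrees(r.x[3]).round(2));print(r.fun.reshape(-1,2).round(1).tolist())
# jaws in w6: outer edge corner ends far end (bottom)
c=[back(w,W(u,v),.049) for u,v in((268,190),(322,190))];print(np.mean(c,0),np.linalg.norm(c[1]-c[0]))
c2=[back(w,W(u,v),.049) for u,v in((269,12),(324,12))];print(np.mean(c2,0),np.mean(c+c2,0))
E
```

```text
[ 0.4658 -0.3665  0.2057 -0.2497 -0.004   0.0155] yaw -14.31
[[-0.0, 0.0], [-0.1, -2.4], [0.1, 0.6], [-0.1, 1.0], [-0.3, 0.4], [0.2, -0.2], [1.8, 2.2], [-0.1, 1.6]]
[ 0.45582051 -0.40587094  0.049     ] 0.025756476886444276
[ 0.47734601 -0.32526553  0.049     ] [ 0.46658326 -0.36556824  0.049     ]
```

The held guard is centred over the clip to within about 1 mm and leans about 0.015 rad. Pressing it in.

```bash
python3 - <<'E'
from h import *
Q=np.array([.4661,-.3666])
print(env.movel([*Q,.098],velocity=.1,guard=12));st("mouth")
for z in(.08,.065,.056,.0512):
    h=env.movel([*Q,z],velocity=.03,guard=35);st(f"{z} hit={h}")
    if h:break
s=eyes.grab_frame("scene");np.savez("s10.npz",**s);save(s,"s10",120,110,110,110,5)
w=eyes.grab_frame("wrist");save(w,"w7",200,120,240,280,2.5)
E
```

```text
False
mouth 52.89 [ 0.4663 -0.3669  0.0986] gap 0.117 F [ 0.5 -0.1 -0.7]
0.08 hit=False 53.64 [ 0.4662 -0.3667  0.0801] gap 0.123 F [-0.2  1.3 -1.6]
0.065 hit=False 54.29 [ 0.4659 -0.3664  0.0646] gap 0.123 F [-0.4  0.2 -2.1]
0.056 hit=False 54.74 [ 0.4659 -0.3664  0.0556] gap 0.122 F [ 0.2 -0.1 -1.6]
0.0512 hit=False 55.05 [ 0.4662 -0.3668  0.0513] gap 0.129 F [ 0.2 -0.7  0.1]
```

View pics/s10.png

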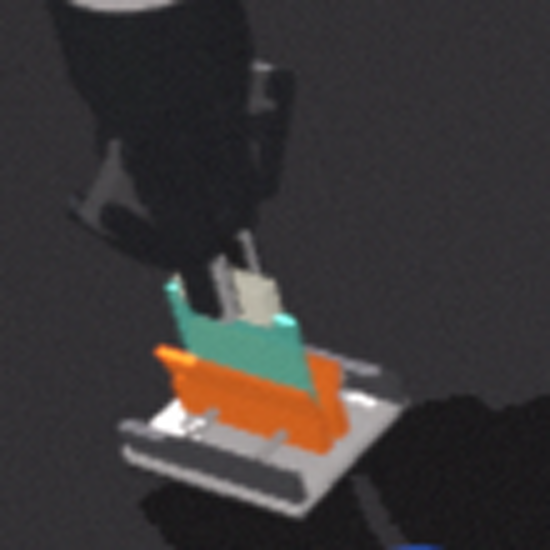

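View pics/w7.png

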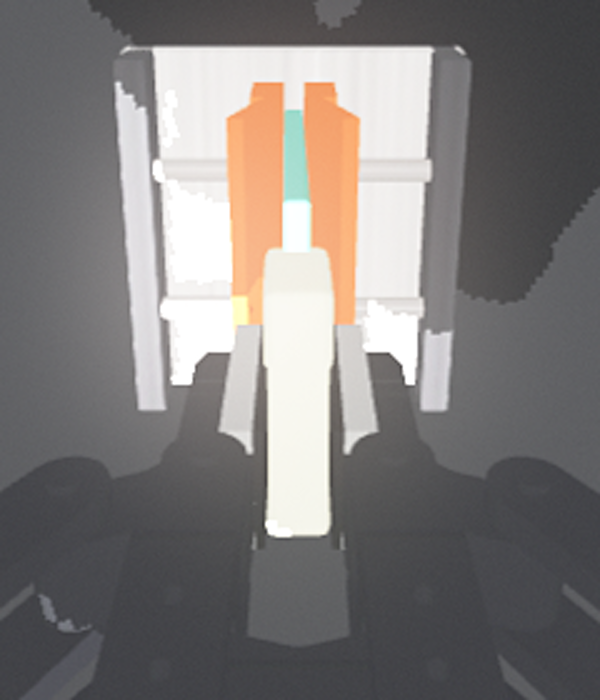

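The plate sits between the spread jaws. There is no stop force yet, so I'll keep pressing slowly until it bottoms out.

```bash
python3 - <<'E'
from h import *
Q=np.array([.4661,-.3666])
for z in(.0495,.048,.0465,.045,.0435):
    h=env.movel([*Q,z],velocity=.01,guard=25);env.hold(.1);s=st(f"{z} hit={h}")
    if h or s["contact_force"][2]>20:break
s=eyes.grab_frame("scene");np.savez("s10.npz",**s);save(s,"s11",120,110,110,110,5)
E
```

```text
0.0495 hit=False 55.57 [ 0.4665 -0.367   0.0512] gap 0.127 F [-1.9  1.8 12.5]
0.048 hit=False 55.97 [ 0.4669 -0.3672  0.0511] gap 0.127 F [-3.7  4.3 22.3]
```

View pics/s11.png

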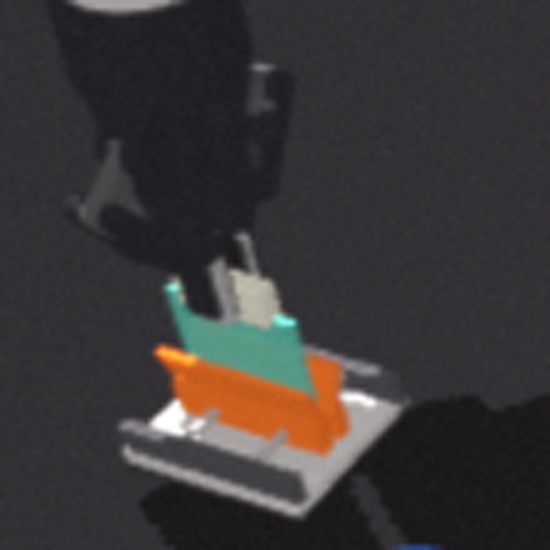

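It stops hard at TCP z 0.0511, which is 2.9 mm above the grasp height. That is where home should be (8 mm against 5 mm). Easing off, letting go and backing away.

```bash
python3 - <<'E'
from h import *
Q=np.array([.4662,-.3667])
env.movel([*Q,.0512],velocity=.01);env.hold(.2);st("eased")
env.release();env.hold(.2);st("rel")
env.movel([*Q,.2],velocity=.1);st("up")
w=eyes.grab_frame("wrist");np.savez("w8.npz",**w);save(w,"w8",250,100,140,120,5)
env.reach([.35,-.36,.3],pickq(np.radians(-14.5),[.35,-.36,.3])[1]);env.hold(.3);st("away")
s=eyes.grab_frame("scene");np.savez("s12.npz",**s);save(s,"s12",130,130,400,170,2)
t=eyes.grab_frame("top");np.savez("t12.npz",**t);save(t,"t12",160,140,320,130,2.5)
save(s,"s12c",135,150,80,80,7)
E
```

```text
eased 56.68 [ 0.4662 -0.3668  0.0512] gap 0.123 F [-0.5  0.   2.8]
rel 57.59 [ 0.4662 -0.3667  0.0512] gap 1.001 F [-0.3  0.1 -0.4]
up 59.23 [ 0.466  -0.3666  0.1994] gap 0.996 F [ 0.6 -0.5  0.7]
away 60.24 [ 0.3505 -0.3599  0.2991] gap 1.006 F [ 0.1 -0.3  0.5]
```

View pics/w8.png

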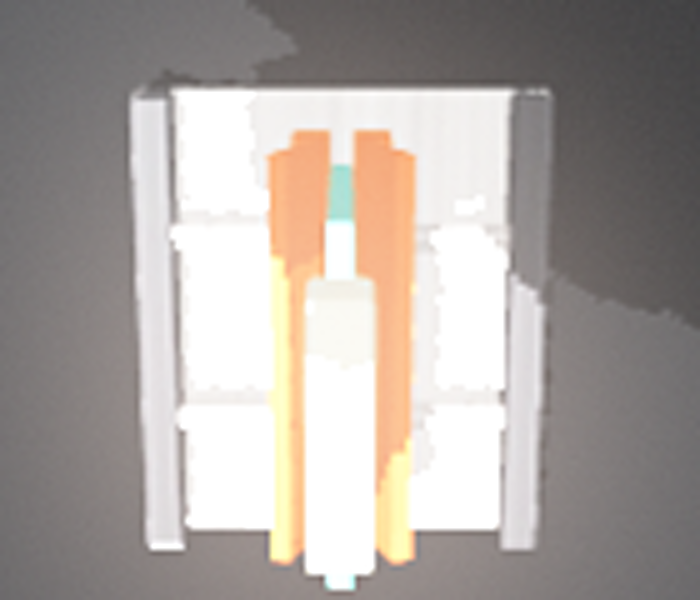

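View pics/s12.png

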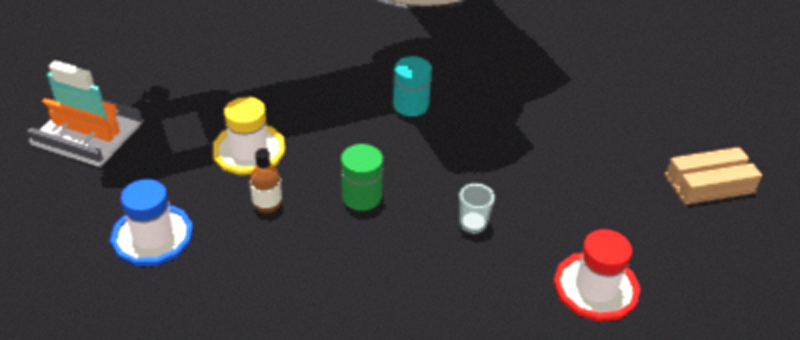

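View pics/t12.png

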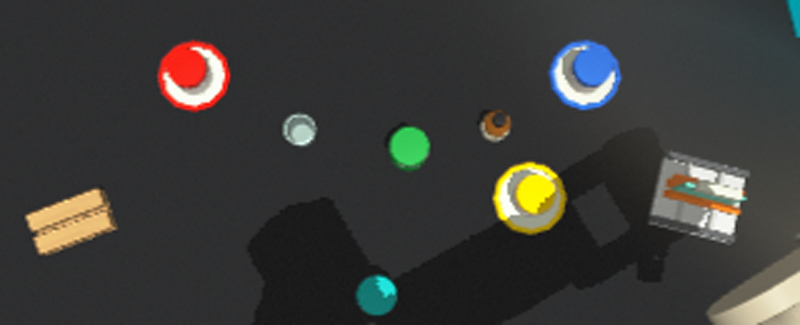

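View pics/s12c.png

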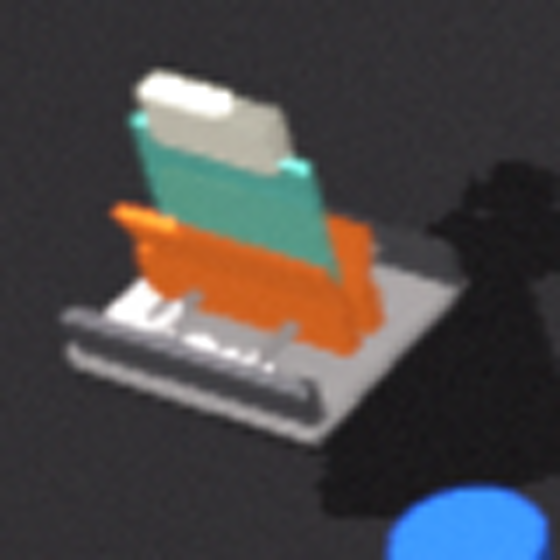

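The guard stands upright and centred in the clip (scene crop 230,170), and the block is empty. The bystanders and look-alikes are where they were. One last numeric check of the jars in their dishes, then I'll hand in.

```bash
python3 - <<'E'
from h import *
s=dict(np.load("s12.npz"));t=dict(np.load("t12.npz"))
D={'blue':(.6145,-.2333),'yellow':(.4630,-.1635),'red':(.6124,.2455)}
def lid(f,k,P):
    # lid colour merges with rim? restrict to predicted lid hull dilated 3px
    m=mask(f,k);mm=np.zeros_like(m);h=cv2.convexHull(proj(f,cyl(*P,.025,.047,.065)).astype(np.float32)).astype(int);cv2.fillPoly(mm,[h],255);mm=cv2.dilate(mm,np.ones((5,5)))
    ys,xs=np.nonzero(m&mm);return hc(np.c_[xs,ys])[0]
for k,P in D.items():
    p,r=fit([(s,lid(s,k,P)),(t,lid(t,k,P))],.023,.047,.065,P);print(k,p.round(4),"off mm",(np.linalg.norm(p-P)*1000).round(1),r.round(1))
for nm,uv in(("beaker",(160+299/2.5,140+129/2.5)),("bottle",(160+497/2.5,140+122/2.5))):print(nm,uv)
env.hold(.3);st();job.hand_in()
E
```

```text
blue [ 0.6167 -0.2336] off mm 2.2 [0.  0.3 0.1 0.4]
yellow [ 0.4666 -0.1647] off mm 3.8 [-0.6  0.3 -0.7  0.5]
red [0.6133 0.2457] off mm 0.9 [0.9 0.4 1.3 0.8]
beaker (279.6, 191.6)
bottle (358.8, 188.8)
 60.64 [ 0.35 -0.36  0.3 ] gap 1.001 F [ 0.9 -0.  -0.3]
the job is handed in; nothing more can be done
```

I handed the job in at about 61 s. All three jars stand in the dishes of their own colour, and the guard is pressed home in the clip.

- **Jars:** Red, blue and yellow were placed first. The last fit puts them 1–4 mm off their dish centres, against the 13 mm allowed, and all are upright.
- **Guard:** It went straight down into the clip and stopped hard 2.9 mm above its height in the block, where about 3 mm means fully home. I pressed with about 22 N at the stop. It stands upright and about centred with the gripper open and clear.
- **Bystanders:** The beaker, bottle, green and turquoise jars show no movement in the last pictures.

**Failed or disagreed:**
- **First grasp:** My first grasp of the guard failed. The gripper shut fully, having only brushed the top of the grip bar, and left the guard leaning about 0.07 rad in its block. The pictures showed the pads about 25 mm higher than the reported TCP implies, so I went 20 mm lower and the second grasp held.
- **Clip position:** An early side view of the clip put it about 5 mm off from the other views. A view along the jaws settled it.
- **Press force:** The wrist force stayed near zero while the jaws opened, not the roughly 10 N I expected. It rose only at the stop.

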